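# Set the spice rack's sliding divider to its mark

### The job

Lift the flat spice tin out of the sloping rack and lay it back down in the rack on the other side of the divider, the same way up. Then slide the divider along its slots until its index rib is in line with the tip of the pointed clip, and only then tighten its wing nut clockwise all the way to the stop. Leave everything else on the table where it stands.

Things in the scene. Friction and masses are not known exactly. Their poses are not given: they have to be found in the camera images.
- rack: Steel spice rack fixed on the table, 400 mm long. Origin: at table level under the middle of its sloping deck; x away from the robot, y along its length, turned about the vertical by up to 0.25 rad. On its deck: a lip along the low edge (25 mm high, inner face at deck x = -79 mm) and end plates 43 mm high (inner faces at deck y = +-196 mm).
- deck: The rack's slotted steel deck, sloping 25 degrees. Origin: on its upper surface, midway along, 125 mm above the table. x points up the slope (away from the robot), y along the length and the two bolt slots, z square out of the surface, leaning 25 degrees towards the robot. The surface spans x -85 to +105 mm and y -200 to +200 mm.
- divider (a joint): Position of the divider along the deck's y axis, m: 0 is the middle of the deck; it can go from -0.14 to +0.14. It starts near the middle and stays where it is left; moving it takes about 4 N, before and after tightening alike.
- divider_index (a point): Deck-surface point below the tip of the index rib (12 x 4 mm) at the divider's upper edge, on its mid-line, at deck x = 55 mm; axes as the deck's. The divider is a steel U-channel across the slots: 52 mm wide along y, deck x -55 to +50 mm, side flanges 27 mm high, two bolt heads in the slots and a central stud under the wing nut.
- nut (a joint): Angle of the wing nut in rad: 0 when its bar points up the slope (deck x), growing as it is turned clockwise seen from above the deck; stop at 1.5 (tight, the bar lies nearly along the deck). It starts loose, between 0.1 and 0.5, needs about 0.15 N m and stays where it is left.
- nut_grip (a point): Middle of the wing nut's black bar, on its turning axis, which is square to the deck: 72 mm above the deck surface at deck x = 0, mid-divider. The bar is 64 mm long, 12 mm thick and 24 mm high along the axis (60 to 84 mm above the deck). x runs along the bar, z outwards along the axis.
- pointer_clip: The mark: dark steel clip 8 mm thick, fixed on the deck's upper edge, a 32 mm wide tab with a triangular point down the slope. Origin: on the deck surface at the tip, deck x = 60 mm, 100 to 125 mm left or right of the middle; its frame stands level, turned with the rack. The index rib must come to its position along deck y.
- square_clip: Plain clip without a point, otherwise like the pointed one, on the deck's upper edge in the other half. Not a mark; fixed.
- tin: Closed flat spice tin of bare metal, about 0.18 kg, 100 mm (x, up the slope) by 46 mm (y, along the deck) by 40 mm thick (z), lying on the deck against the low lip, in the divider's way at the pointed clip. Origin: centre of its underside; at the start its axes are the deck's and it is at deck x = -29 mm. The other side of the divider is empty.
- mug_left: Glass mug, 80 mm wide, 100 mm high, beside the rack's left (+y) end. Origin: centre of the underside. Leave it.
- mug_right: Glass mug like the other, beside the rack's right end. Origin: centre of the underside. Leave it.
- canister: Closed white ceramic canister, 116 mm wide, 168 mm high, behind the rack. Origin: centre of the underside. Leave it.
- mill: Dark wooden pepper mill, 60 mm wide, 172 mm high, behind the rack. Origin: centre of the underside. Leave it.
- board: Wooden crispbread board, 110 x 220 x 16 mm, flat in front of the rack. Origin: centre of the underside. Leave it.
- jar: Small round jar, 56 mm wide, 65 mm high, in front of the rack. Origin: centre of the underside. Leave it.
- crispbread_pack: Cardboard pack, 75 x 130 x 60 mm, behind the rack on the left. Origin: centre of the underside. Leave it.
Things that resemble listed ones, but are neither listed nor needed, are in the scene too. What is meant by the tin is not purple or red, and is the larger of those in its own colour.

How it is judged (in metres and radians):
On the way, in this order (a step that is already met when the one before it is completed fails the run):
1. the tin lies released on the deck on the side of the divider away from the pointed clip (z of tin in the frame of deck between -0.004 and 0.006 m and x of tin in the frame of deck between -0.06 and 0.03 m and y of tin in the frame of deck between -0.175 and 0.175 m and angle between the z axis of tin and the z axis of deck, either way round below 0.12 rad and ((y of pointer_clip in the frame of deck above 0 m and y of tin in the frame of divider_index below -0.045 m) or (y of pointer_clip in the frame of deck below 0 m and y of tin in the frame of divider_index above 0.045 m)) and contact force between tin and the fingers below 0.1 N and linear speed of tin below 0.02 m/s), for 0.2 s.
2. the divider's index is within 4 mm of the pointed clip's tip along the deck, the nut still loose (below 1.0 rad) (y of pointer_clip in the frame of divider_index between -0.004 and 0.004 m and value of joint nut below 1 rad), for 0.2 s.
3. the wing nut is tight (beyond 1.35 rad) with the divider still at the mark (y of pointer_clip in the frame of divider_index between -0.004 and 0.004 m and value of joint nut above 1.35 rad), for 0.2 s.
At the end, for the whole second after the job is handed in: The divider's index is within 4 mm of the pointed clip's tip along the deck, the wing nut is turned beyond 1.35 rad (stop at 1.5), and the tin lies at rest and released flat on the deck (within 6 mm and 0.12 rad, inside the end plates) on the other side of the divider (all of step 1 and all of step 3); the robot touches nothing.
It fails at once if a bystander is moved by more than 25 mm or tipped (distance of any of mug_left, mug_right, canister, mill, board, jar, crispbread_pack from where it was at the start of the episode above 0.025 m or angle between any of mug_left, mug_right, canister, mill, board, jar, crispbread_pack's own z axis and vertical above 0.3 rad).
It also fails if it takes over 53 s, if anything falls off the work surface, if the arm or the gripper's body presses on something with over 40 N, if the wrist force passes 120 N, or if a joint passes its speed limit or range.

### The arm

A 6-joint arm with a two-finger parallel gripper is mounted at the origin on the work surface. World frame = base frame: x ahead of the robot, y to its left, z up, the work surface at z = 0. Lengths are in m, angles in degrees, forces in N, time in s.
With the tool pointing down it reaches from about 0.375 to 0.75 m from the base axis. Payload 9 kg.
Tool frame: the origin (TCP) lies where the fingers leave the gripper's body, on its centre line; the fingertips stand 73 mm ahead of it and the grasp point (between the pads) lies 54 mm ahead of it (robot.tip_reach is the distance from the TCP to the fingertips, in m); z points along the fingers, y is the direction in which the jaws open and shut (so a half turn about z gives the same grasp; the last joint's range is limited). The gripper opens to 85 mm and grips with 20 to 120 N. Pads are 22 mm wide; open, the fingers measure 114 mm over their backs; the gripper's body (76 mm by 85 mm) begins 54 mm behind the grasp point. The pads swing forward as they close: fully open they stand 13 mm farther back than shut.
Start: joints at [58.86, 5.964, 5.575, 89.605, 0, 77.527], TCP at [0.192, 0.568, 0.304] pointing down, gripper open.
Joint ranges: [-171.21, 171.21], [-48.23, 106.86], [-62.78, 66.21], [-105.2, 120.99], [-86.42, 89.51], [-180, 180]. Speed limits (degrees/s): [127.2, 127.2, 147.25, 180, 180, 180].

### API

Orientations are given as [roll, pitch, yaw] about the fixed x, y, z axes, in that order (R = Rz(yaw) Ry(pitch) Rx(roll)).
In Python, from plant import robot gives the robot as it stands. Calls block until the motion is done:
- robot.move_pose(position, orientation): joint-space move of the TCP to a pose.
- robot.line_to(position, vel=0.15, rotation=None, guard=None): straight line of the TCP; rotation=None keeps the orientation; vel is the mean speed in m/s. With guard (N) it stops when the force on the tool has changed by that much, and returns True; else False.
- robot.goto_joints(angles): joint-space move.
- robot.set_gripper(opening): finger opening in m; the grip force is fixed at half the most; returns when the fingers have stopped.
- robot.pause(seconds).
- robot.ik(position, orientation): joint angles nearest the present ones, or None.
- robot.observe(): the state.
- robot.grab_frame(name): name is "scene" or "top" or "wrist"; returns the picture (420x560x3 uint8, blue, green, red); there is no depth.
- robot.get_calibration(name): a dict with "vertical_fov" (degrees; the focal length in pixels is half the picture's height over the tangent of half this angle, whatever the lens; pixels are square), "cx", "cy" (the principal point, pixels), "k1" (the pictures are not rectified: a ray, as slopes to the right and down, at radius r is drawn at 1 + k1 r^2 times it, then the intrinsics apply), "rvec" (rotation vector, rad) and "tvec" (3), from world to camera coordinates, as OpenCV has them. Camera axes: x right, y down, z forward; pixel columns grow to the right and rows downward; lengths in m; the calibration is good to about 2 mm. A picture is of the moment at which its call begins: read the wrist's pose just before it. get_calibration takes no time and is no camera call; for the wrist camera it gives the pose at the moment of the call.
A pose or a line that the arm cannot do raises robot.IKError and nothing moves.
- robot.job_done(): hands the job in, once; it reports no verdict.
The state is a dict: "time": time; "q": joint angles; "qvel": joint speeds; "joint_torque": joint torques, N m; "tool_pos": TCP position; "tcp_rot": TCP orientation; "ft_force": force on the tool from outside, world axes, zero at the start; "torque": the same for the moment, N m; "gripper_width": finger opening in m.
Only numpy, scipy, OpenCV 4.12 (cv2) and the standard library are available. Lean on these libraries where they do the work, as an engineer would, in place of code of your own. Each camera call takes 0.05 s, during which the arm holds its last target. There are 200 camera calls.

## Working session

There is one attempt and no reset: what is moved stays moved. The work goes in short steps, each a Python script; the robot and the scene stay as the last script left them, time stands still between calls to the robot, and variables do not carry over. Pictures are saved under pics/ and viewed, about 8 in all and at most 12, crops included, and the job is handed in when it is done.

```bash
ls; mkdir -p pics; cat > h.py <<'E'
import numpy as np, cv2
from plant import robot
def cal(n):
    c=robot.get_calibration(n); f=210/np.tan(np.radians(c["vertical_fov"]/2))
    K=np.array([[f,0,c["cx"]],[0,f,c["cy"]],[0,0,1]]); 
    return K,np.array([c["k1"],0,0,0,0.]),np.array(c["rvec"],float),np.array(c["tvec"],float)
def proj(C,P): return cv2.projectPoints(np.array(P,float).reshape(-1,3),C[2],C[3],C[0],C[1])[0].reshape(-1,2)
def rays(C,px):
    u=cv2.undistortPoints(np.array(px,float).reshape(-1,1,2),C[0],C[1]).reshape(-1,2)
    R=cv2.Rodrigues(C[2])[0]; d=np.c_[u,np.ones(len(u))]@R
    return -R.T@C[3],d
def onplane(C,px,p0,n):
    o,d=rays(C,px); return o+d*(((np.array(p0)-o)@n)/(d@n))[:,None]
E
python3 - <<'E'
from h import *
s=robot.observe();print(s)
for n in("scene","top","wrist"):
    print(n,robot.get_calibration(n)); cv2.imwrite(f"pics/{n}0.png",robot.grab_frame(n))
a=[cv2.imread(f"pics/{n}0.png") for n in("scene","top")]
E
```

```text
pics
{'time': 0.0, 'q': array([5.88602698e+01, 5.99925989e+00, 5.52520909e+00, 8.96064616e+01,
       1.32790324e-03, 7.75274634e+01]), 'qvel': array([ 0.06706086, -0.06658765,  0.07033871, -0.07478399,  0.06543216,
       -0.05096708]), 'joint_torque': array([-3.60610189e-03, -5.56919432e+01,  5.03663135e+01,  1.61520427e-02,
       -3.87916689e-04,  1.96886441e-05]), 'tool_pos': array([0.19188372, 0.56821692, 0.30309795]), 'tcp_rot': array([-1.79921675e+02, -1.86849524e-02,  1.61332793e+02]), 'ft_force': array([-0.03023615,  0.36553251,  0.7641833 ]), 'torque': array([-0.00211   , -0.0272564 ,  0.01994837]), 'gripper_width': 0.08544644971855155}
scene {'vertical_fov': 57.35659229659694, 'cx': 283.06528028949924, 'cy': 212.16017293957307, 'k1': -0.046477945305031826, 'rvec': array([ 1.56649835,  2.31259125, -0.59952347]), 'tvec': array([ 0.1879563 , -0.40983827,  1.36425316])}
top {'vertical_fov': 52.18147092399596, 'cx': 276.6887012595344, 'cy': 209.50922954695457, 'k1': -0.009091719401172592, 'rvec': array([ 2.20168226, -2.14710899,  0.09045717]), 'tvec': array([0.00166106, 0.57565423, 0.98100073])}
wrist {'vertical_fov': 70.56453115351559, 'cx': 278.7971609665452, 'cy': 211.64162298801511, 'k1': -0.02274411801813382, 'rvec': array([-2.37277838, -1.70264771, -0.22316447]), 'tvec': array([-0.59974534, -0.03224313,  0.37782909])}
```

View pics/top0.png

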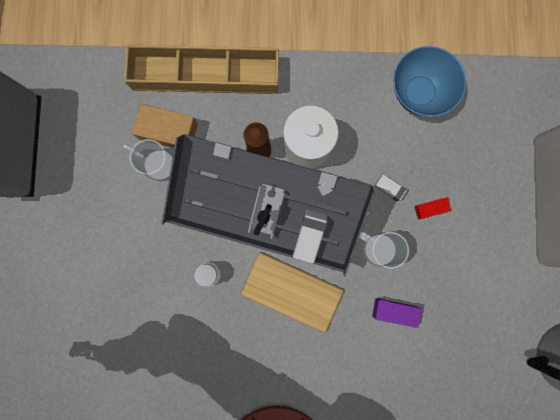

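View pics/scene0.png

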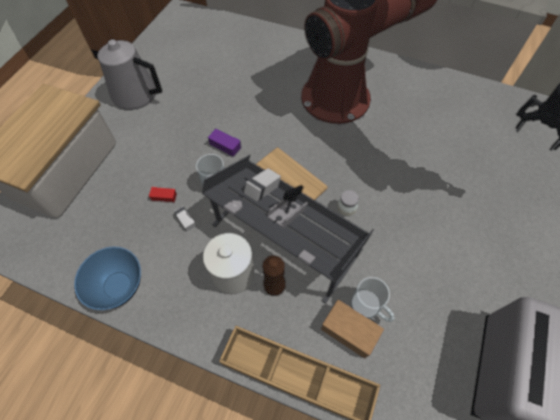

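In the top view, the tin candidates are bare metal in the rack (309,238), small bare metal (391,187), purple (398,312) and red (433,208). I choose the one in the rack because it is the larger of its colour. The clips are at (222,151) and (327,182). I'll check both in a close crop.

```bash
python3 - <<'E'
import cv2
a=cv2.imread("pics/top0.png")[125:280,155:385]
cv2.imwrite("pics/crop1.png",cv2.resize(a,None,fx=3.4,fy=3.4,interpolation=cv2.INTER_CUBIC))
E
```

```text
(no output)
```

View pics/crop1.png

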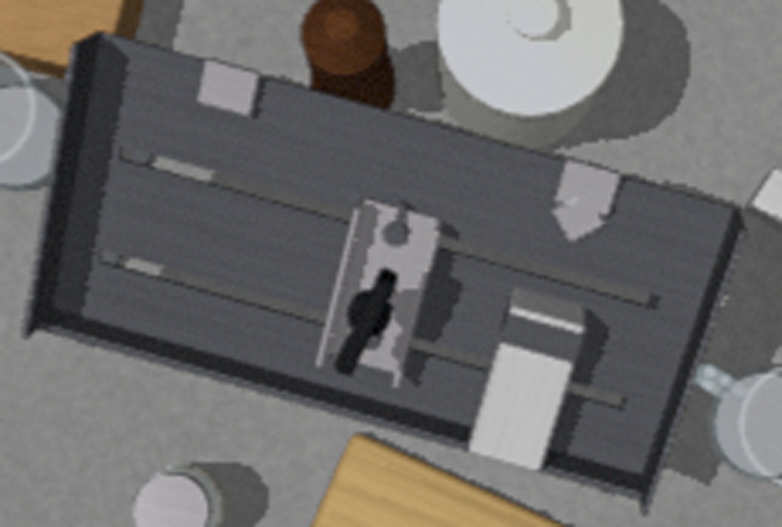

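The crop shows the pointed clip on the right (tip near px (322.6,195.6)), the square clip on the left, and the bare-metal tin right of the divider. Next I fit the rack pose from its corners and move the wrist camera over it.

```bash
cat >> h.py <<'E'
def deck(p): # p=x0,y0,yaw -> R,t
    c,s=np.cos(p[2]),np.sin(p[2]); a=np.radians(25)
    Rz=np.array([[c,-s,0],[s,c,0],[0,0,1]])
    Ry=np.array([[np.cos(a),0,-np.sin(a)],[0,1,0],[np.sin(a),0,np.cos(a)]])
    return Rz@Ry,np.array([p[0],p[1],.125])
from scipy.spatial.transform import Rotation as Ro
def tool(D,xyz,ang=0,reach=.054):
    """TCP pose with grasp point at deck xyz; ang clockwise seen from above; at ang=0 jaws along deck y"""
    R,t=D; Rt=R@np.diag([1,-1,-1.])@Ro.from_euler('z',ang).as_matrix()
    p=R@np.array(xyz)+t-Rt[:,2]*reach
    return p,Ro.from_matrix(Rt).as_euler('xyz',degrees=True)
E
python3 - <<'E'
from h import *
from scipy.optimize import least_squares
C=cal("top")
f=lambda u,v:(155+u/3.4,125+v/3.4)
px=np.array([f(80,37),f(28,335),f(645,510),f(741,207)])
P=np.array([[105,200,43],[-85,200,43],[-85,-200,43],[105,-200,43]])/1e3
def r(p): R,t=deck(p); return (proj(C,P@R.T+t)-px).ravel()
s=least_squares(r,[.55,0,-.2]); print(s.x,r(s.x))
D=deck(s.x);R,t=D
for n,q,h in (("tip",f(570,240),.0),("tip8",f(570,240),.008),("rib",f(402,213),.027),("tin",f(533,350),.04),("tinl",f(468,455),.04),("nut",f(366,320),.084),("e1",f(345,370),.084),("e2",f(388,270),.084),("sq",f(227,110),.0)):
    w=onplane(C,[q],t+R[:,2]*h,R[:,2]); print(n,((w-t)@R).round(4))
np.save("D.npy",s.x)
Cw=cal("wrist");o=-cv2.Rodrigues(Cw[2])[0].T@Cw[3]; st=robot.observe()
Rt=Ro.from_euler('xyz',st["tcp_rot"],degrees=True).as_matrix(); print("cam in tool",Rt.T@(o-st["tool_pos"]),Rt.T@cv2.Rodrigues(Cw[2])[0].T)
for x in ([0,-.02,.25],[-.029,-.1,.2],[-.029,.11,.2],[0,-.1,.072]):
  for a in (-1.57,0,.3,1.5,1.5-np.pi,np.pi,np.pi+.3): 
    q=robot.ik(*tool(D,x,a)); print(x,a,None if q is None else np.round(q))
E
```

```text
[ 0.57724882  0.03916927 -0.23914168] [-2.61491778 -0.43363595 -1.2673082  -0.62443125  1.66280323 -1.89109184
  2.19429712  2.63201032]
tip [[ 0.051  -0.1102 -0.    ]]
tip8 [[ 0.0534 -0.1096  0.008 ]]
rib [[ 0.0484 -0.0083  0.027 ]]
tin [[-0.009  -0.1048  0.04  ]]
tinl [[-0.0872 -0.0847  0.04  ]]
nut [[-0.0007 -0.0061  0.084 ]]
e1 [[-0.034  -0.0013  0.084 ]]
e2 [[ 0.0319 -0.0113  0.084 ]]
sq [[0.0743 0.1113 0.    ]]
cam in tool [ 0.06636344  0.00012984 -0.06975301] [[-2.23510692e-04 -9.65934584e-01 -2.58786261e-01]
 [ 9.99999789e-01 -3.73757038e-04  5.31381396e-04]
 [-6.10002854e-04 -2.58786088e-01  9.65934464e-01]]
[0, -0.02, 0.25] -1.57 [ -9. -45. -28.  82.  -2.  94.]
[0, -0.02, 0.25] 0 [  -9.  -45.  -28.   82.   -2. -176.]
[0, -0.02, 0.25] 0.3 [  -9.  -45.  -28.   82.   -2. -159.]
[0, -0.02, 0.25] 1.5 [ -9. -45. -28.  82.  -2. -90.]
[0, -0.02, 0.25] -1.6415926535897931 [ -9. -45. -28.  82.  -2.  90.]
[0, -0.02, 0.25] 3.141592653589793 [ -9. -45. -28.  82.  -2.   4.]
[0, -0.02, 0.25] 3.441592653589793 [ -9. -45. -28.  82.  -2.  21.]
[-0.029, -0.1, 0.2] -1.57 None
[-0.029, -0.1, 0.
[... 373 characters left out ...]
141.]
[-0.029, 0.11, 0.2] 1.5 [ 10. -34. -28.  73. -10. -72.]
[-0.029, 0.11, 0.2] -1.6415926535897931 [ 10. -34. -28.  73. -10. 108.]
[-0.029, 0.11, 0.2] 3.141592653589793 [ 10. -34. -28.  73. -10.  22.]
[-0.029, 0.11, 0.2] 3.441592653589793 [ 10. -34. -28.  73. -10.  39.]
[0, -0.1, 0.072] -1.57 [-22. -41. -44.  63.   3.  83.]
[0, -0.1, 0.072] 0 [-22. -41. -44.  63.   3. 173.]
[0, -0.1, 0.072] 0.3 [ -22.  -41.  -44.   63.    3. -170.]
[0, -0.1, 0.072] 1.5 [ -22.  -41.  -44.   63.    3. -101.]
[0, -0.1, 0.072] -1.6415926535897931 [-22. -41. -44.  63.   3.  79.]
[0, -0.1, 0.072] 3.141592653589793 [-22. -41. -44.  63.   3.  -7.]
[0, -0.1, 0.072] 3.441592653589793 [-22. -41. -44.  63.   3.  10.]
```

```bash
python3 - <<'E'
from h import *
D=deck(np.load("D.npy"));pi=np.pi
for x in ([-.029,-.1,.025],[-.029,-.1,.06],[-.01,-.1,.1],[.01,-.1,.12],[.02,-.1,.14],[.02,0,.14],[-.029,.11,.14],[0,-.02,.2],[0,-.11,.072],[0,-.11,.11]):
    print(x,[None if (q:=robot.ik(*tool(D,x,a))) is None else np.round(q).tolist() for a in (pi,pi+1.5)])
p,o=tool(D,[.0,-.02,.2],pi)
robot.move_pose(p,o); 
s=robot.observe(); np.save("wrist1C.npy",np.array(cal("wrist"),dtype=object),allow_pickle=True)
cv2.imwrite("pics/w1.png",robot.grab_frame("wrist")); print(s["time"],s["tool_pos"],p)
E
```

```text
[-0.029, -0.1, 0.025] [[-22.0, -43.0, -50.0, 58.0, 3.0, -7.0], [-22.0, -43.0, -50.0, 58.0, 3.0, 79.0]]
[-0.029, -0.1, 0.06] [[-22.0, -47.0, -49.0, 63.0, 4.0, -8.0], [-22.0, -47.0, -49.0, 63.0, 4.0, 78.0]]
[-0.01, -0.1, 0.1] [[-22.0, -46.0, -44.0, 67.0, 4.0, -8.0], [-22.0, -46.0, -44.0, 67.0, 4.0, 78.0]]
[0.01, -0.1, 0.12] [[-22.0, -43.0, -39.0, 69.0, 3.0, -7.0], [-22.0, -43.0, -39.0, 69.0, 3.0, 79.0]]
[0.02, -0.1, 0.14] [[-22.0, -42.0, -37.0, 71.0, 3.0, -7.0], [-22.0, -42.0, -37.0, 71.0, 3.0, 79.0]]
[0.02, 0, 0.14] [[-7.0, -36.0, -33.0, 68.0, -3.0, 6.0], [-7.0, -36.0, -33.0, 68.0, -3.0, 92.0]]
[-0.029, 0.11, 0.14] [[9.0, -32.0, -32.0, 66.0, -9.0, 21.0], [9.0, -32.0, -32.0, 66.0, -9.0, 107.0]]
[0, -0.02, 0.2] [[-10.0, -44.0, -33.0, 76.0, -2.0, 4.0], [-10.0, -44.0, -33.0, 76.0, -2.0, 90.0]]
[0, -0.11, 0.072] [[-23.0, -42.0, -44.0, 63.0, 4.0, -9.0], [-23.0, -42.0, -44.0, 63.0, 4.0, 77.0]]
[0, -0.11, 0.11] [[-24.0, -45.0, -42.0, 68.0, 4.0, -9.0], [-24.0, -45.0, -42.0, 68.0, 4.0, 77.0]]
2.3333 [0.4682581  0.04568062 0.35526729] [0.46822127 0.04516513 0.35520218]
```

View pics/w1.png

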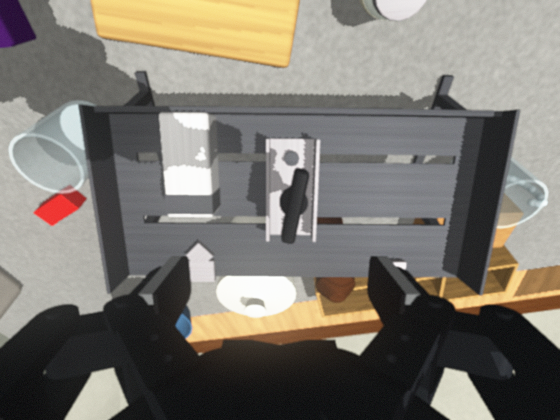

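The wrist view shows the tin at (188,153), the clip tip at (197,243), the nut at (294,205), and an empty left side. One enlarged crop for accurate edges.

```bash
python3 - <<'E'
import cv2
a=cv2.imread("pics/w1.png")[95:300,76:520]
a=cv2.convertScaleAbs(a,alpha=1.5,beta=10)
cv2.imwrite("pics/crop2.png",cv2.resize(a,None,fx=1.8,fy=1.8,interpolation=cv2.INTER_CUBIC))
E
```

```text
(no output)
```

View pics/crop2.png

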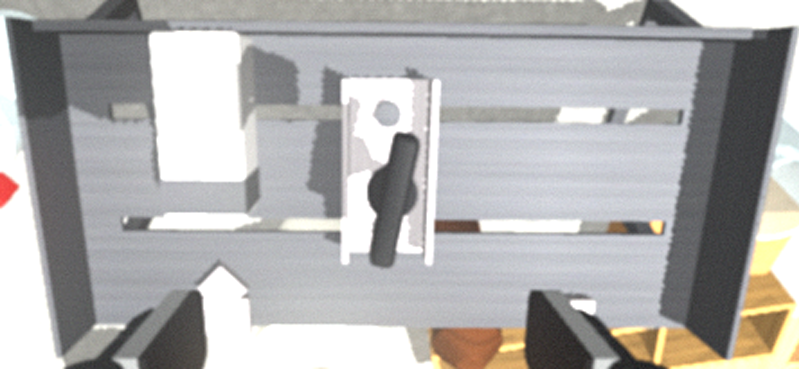

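```bash
python3 - <<'E'
from h import *
from scipy.optimize import least_squares
C=cal("wrist"); Ct=cal("top")
g=lambda *a:np.array(a,float).reshape(-1,2)/1.8+[76,95]
f=lambda *a:np.array(a,float).reshape(-1,2)/3.4+[155,125]
pw=g(95,325,667,325,60,355,730,355,8,15,797,28)
Pw=np.array([[105,-196,0],[105,196,0],[105,-200,43],[105,200,43],[-85,-200,43],[-85,200,43]])/1e3
px=f(80,37,28,335,645,510,741,207)
P=np.array([[105,200,43],[-85,200,43],[-85,-200,43],[105,-200,43]])/1e3
def r(p): R,t=deck(p); return np.r_[(proj(C,Pw@R.T+t)-pw).ravel(),0.*(proj(Ct,P@R.T+t)-px).ravel()]
s=least_squares(r,[.55,0,-.2],loss='soft_l1'); print(s.x,r(s.x).round(1)); np.save("D.npy",s.x)
D=deck(s.x);R,t=D
for n,q,h in (("tip",g(220,263),.008),("tin",g(150,33,238,33,245,180,162,180),.04),("flange",g(347,262,431,262,345,82,436,82),.027),("nut",g(405,140,382,258),.084)):
    w=(onplane(C,q,t+R[:,2]*h,R[:,2])-t)@R; print(n,w.round(4).tolist(),w.mean(0).round(4))
# stereo check of tip: wrist vs top
E
```

```text
[ 0.57235408  0.04008843 -0.25315009] [ 0.6 -0.5  8.3  2.1 -2.9  1.6 -0.2  4.3 -2.8  0.2  1.4 -0.1 -0.   0.
 -0.   0.   0.   0.   0.   0. ]
tip [[0.0577, -0.1087, 0.008]] [ 0.0577 -0.1087  0.008 ]
tin [[-0.0772, -0.1283, 0.04], [-0.0776, -0.0839, 0.04], [-0.0021, -0.0837, 0.04], [-0.0016, -0.1285, 0.04]] [-0.0396 -0.1061  0.04  ]
flange [[0.0491, -0.0289, 0.027], [0.0486, 0.0205, 0.027], [-0.0538, -0.0304, 0.027], [-0.0545, 0.0186, 0.027]] [-0.0027 -0.0051  0.027 ]
nut [[-0.0304, -0.0019, 0.084], [0.0255, -0.011, 0.084]] [-0.0025 -0.0064  0.084 ]
```

```bash
cat >> h.py <<'E'
def L(D,x,a,vel=.15,**k):
    p,o=tool(D,x,a); b=robot.line_to(p,vel=vel,rotation=o,**k); s=robot.observe()
    print(x,"t",round(s["time"],2),"err mm",((s["tool_pos"]-p)*1e3).round(1),"F",s["ft_force"].round(1),"w",round(s["gripper_width"],4),"stop",b)
    return b
E
python3 - <<'E'
from h import *
D=deck(np.load("D.npy"));pi=np.pi;y=-.106
robot.move_pose(*tool(D,[.018,y,.13],pi))
L(D,[-.018,y,.052],pi,.15)
L(D,[-.029,y,.026],pi,.08,guard=15)
robot.set_gripper(.03); s=robot.observe(); print(s["gripper_width"],s["time"])
L(D,[-.010,y,.07],pi,.1)
L(D,[.018,y,.13],pi,.15)
cv2.imwrite("pics/w2.png",robot.grab_frame("wrist"))
E
```

```text
[-0.018, -0.106, 0.052] t 3.62 err mm [0.5 0.3 1.5] F [ 0.3 -0.2 -0.2] w 0.0854 stop False
[-0.029, -0.106, 0.026] t 4.12 err mm [-0.2  0.1 -0.6] F [ 1.  -0.5  0. ] w 0.0856 stop False
0.04477945886213837 4.575
[-0.01, -0.106, 0.07] t 5.21 err mm [-0.1  0.1 -0.5] F [-0.2  0.6 -3.3] w 0.0447 stop False
[0.018, -0.106, 0.13] t 5.8 err mm [-0.3  0.1 -1.2] F [-0.8  1.  -2.8] w 0.0453 stop False
```

View pics/w2.png

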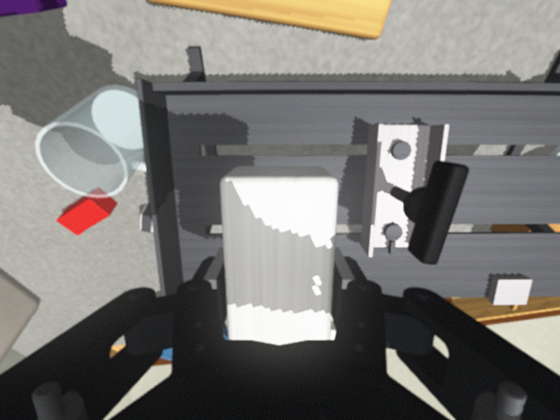

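The tin is held straight between the fingers. The view also shows the index rib at (390,247). Now I carry it across.

```bash
python3 - <<'E'
from h import *
D=deck(np.load("D.npy"));pi=np.pi;y=.105
L(D,[.018,y,.13],pi,.2)
L(D,[-.021,y,.04],pi,.15)
L(D,[-.027,y,.024],pi,.03,guard=5)
robot.set_gripper(.085); 
L(D,[-.018,y,.06],pi,.12)
L(D,[.018,y,.13],pi,.2)
L(D,[.0,-.02,.19],pi,.2)
robot.pause(.2)
cv2.imwrite("pics/w3.png",robot.grab_frame("wrist")); a=cv2.imread("pics/w3.png")[60:320,:]
cv2.imwrite("pics/w3c.png",cv2.resize(a,None,fx=1.42,fy=1.42,interpolation=cv2.INTER_CUBIC))
E
```

```text
[0.018, 0.105, 0.13] t 7.06 err mm [-0.2 -0.6 -0.2] F [-0.2  0.  -1.3] w 0.0451 stop False
[-0.021, 0.105, 0.04] t 7.86 err mm [ 0.5 -0.2  1.2] F [-0.  -0.8 -2. ] w 0.045 stop False
[-0.027, 0.105, 0.024] t 8.34 err mm [-0.2  0.1  3.1] F [-2.2  0.6  4.6] w 0.0449 stop True
[-0.018, 0.105, 0.06] t 9.26 err mm [0.2 0.  0.2] F [-0.  -1.1 -1. ] w 0.0848 stop False
[0.018, 0.105, 0.13] t 9.8 err mm [-0.1 -0.1 -0.8] F [-0.1 -0.  -0.8] w 0.0852 stop False
[0.0, -0.02, 0.19] t 10.65 err mm [ 0.1  0.3 -1. ] F [-0.2  0.6  0.4] w 0.085 stop False
```

View pics/w3c.png

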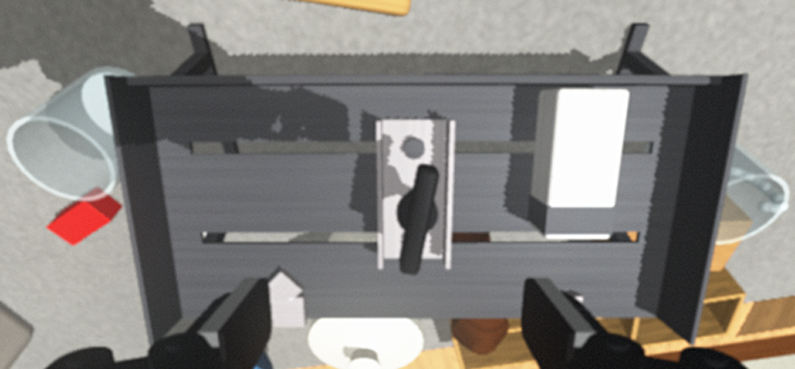

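The tin lies flat on the empty left side at crop (580,150), clear of everything. Now I grip the nut, slide the divider to the mark, release and look.

```bash
python3 - <<'E'
from h import *
C=cal("wrist");D=deck(np.load("D.npy"));R,t=D;pi=np.pi
g=lambda *a:np.array(a,float).reshape(-1,2)/1.42+[0,60]
for n,q,h in (("tip",g(281,270),.008),("tin",g(539,90,629,90),.04),("flange",g(381,267,449,267,379,122,453,122),.027),("nut",g(427,170,409,268),.084)):
    w=(onplane(C,q,t+R[:,2]*h,R[:,2])-t)@R; m=w.mean(0);print(n,w.round(4).tolist(),m.round(4))
    if n=="tip": yt=m[1]
    if n=="flange": yd=m[1]
    if n=="nut": an=np.arctan2(-(w[1]-w[0])[1],(w[1]-w[0])[0])
print(yt,yd,an); a=pi+an; y0=-.0057
robot.set_gripper(.06)
robot.move_pose(*tool(D,[0,y0,.13],a))
L(D,[0,y0,.074],a,.1,guard=12)
robot.set_gripper(.0); s=robot.observe()
pc=(s["tool_pos"]-t)@R; print("w",s["gripper_width"],"tcp deck",pc,"F",s["ft_force"])
L(D,[0,y0+(yt-yd),.074],a,.06)
robot.pause(.2)
s=robot.observe(); print("tcp deck",(s["tool_pos"]-t)@R,s["ft_force"])
robot.set_gripper(.05)
L(D,[0,y0+(yt-yd),.10],a,.1)
L(D,[0.0,-.03,.17],pi,.15)
robot.pause(.2)
im=robot.grab_frame("wrist"); np.save("w4C.npy",np.array(cal("wrist"),dtype=object),allow_pickle=True)
cv2.imwrite("pics/w4.png",im)
cv2.imwrite("pics/w4c.png",cv2.resize(im[100:300,100:340],None,fx=3,fy=3,interpolation=cv2.INTER_CUBIC))
E
```

```text
tip [[0.059, -0.1085, 0.008]] [ 0.059  -0.1085  0.008 ]
tin [[-0.0748, 0.0705, 0.04], [-0.0752, 0.1274, 0.04]] [-0.075   0.0989  0.04  ]
flange [[0.0488, -0.0298, 0.027], [0.0488, 0.0197, 0.027], [-0.0545, -0.0303, 0.027], [-0.0545, 0.019, 0.027]] [-0.0029 -0.0054  0.027 ]
nut [[-0.0311, -0.002, 0.084], [0.0264, -0.0114, 0.084]] [-0.0023 -0.0067  0.084 ]
-0.10846967930992617 -0.00535504896237353 0.16152205882499196
[0, -0.0057, 0.074] t 12.34 err mm [ 0.2 -0.1  1. ] F [-0.   0.3  0.5] w 0.0596 stop False
w 0.02195100760089091 tcp deck [ 0.00050298 -0.00568079  0.12900072] F [-5.77883191  0.16703029  6.15868544]
[0, np.float64(-0.10881463034755263), 0.074] t 14.66 err mm [0.3 0.  1.1] F [-2.   3.1  5.1] w 0.0219 stop False
tcp deck [ 0.00073539 -0.10869783  0.12885021] [-1.78543313  3.19130877  5.23412674]
[0, np.float64(-0.10881463034755263), 0.1] t 15.65 err mm [ 0.2 -0.1  0.3] F [-0.3  0.7 -0.3] w 0.0501 stop False
[0.0, -0.03, 0.17] t 16.5 err mm [-0.1 -0.2 -0.9] F [-0.6  0.1  0.3] w 0.0501 stop False
```

View pics/w4c.png

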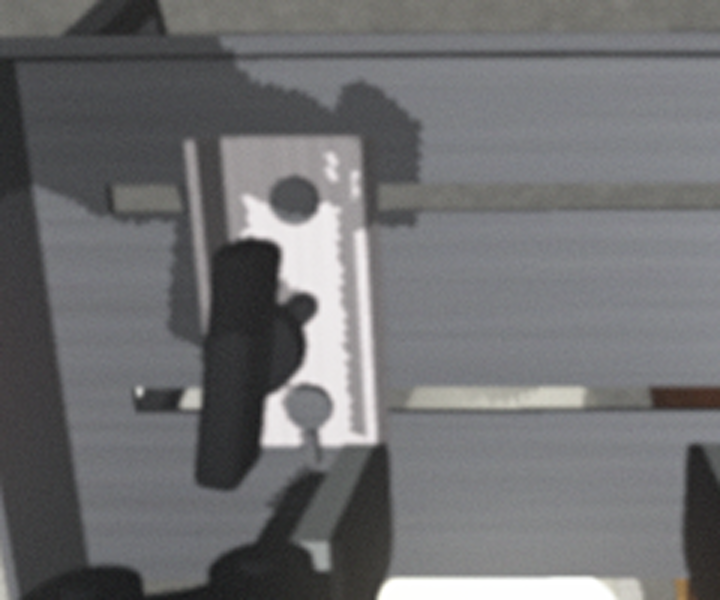

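Gripper width read 22 mm, so the pads held the round hub below the bar. I'll grip higher for turning. In this view the rib is near crop (315,440) and the finger hides the clip tip, so I look again from nearer.

```bash
python3 - <<'E'
from h import *
D=deck(np.load("D.npy"));pi=np.pi
robot.set_gripper(.085)
L(D,[0.02,-.075,.15],pi,.15); robot.pause(.2)
im=robot.grab_frame("wrist"); c=cal("wrist")
cv2.imwrite("pics/w5c.png",cv2.resize(im[100:340,130:380],None,fx=2.5,fy=2.5,interpolation=cv2.INTER_CUBIC))
E
```

```text
[0.02, -0.075, 0.15] t 17.7 err mm [-0.2  0.1 -0.1] F [ 0.1  0.7 -0.9] w 0.085 stop False
```

View pics/w5c.png

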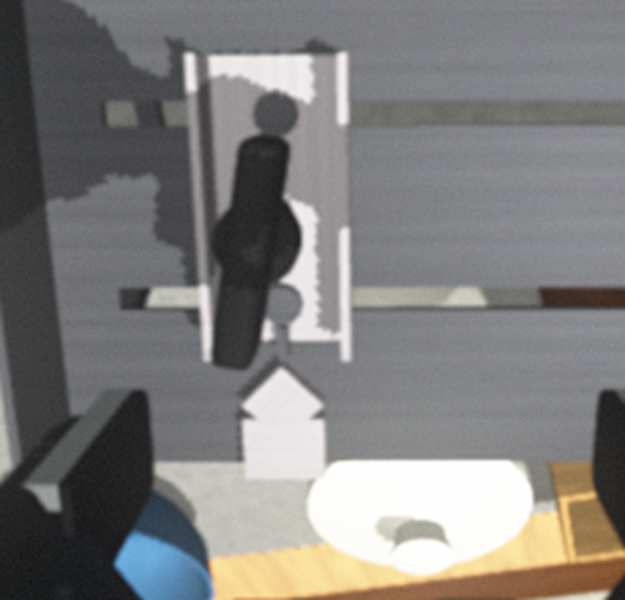

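```bash
python3 - <<'E'
from h import *
C=cal("wrist");D=deck(np.load("D.npy"));R,t=D
g=lambda *a:np.array(a,float).reshape(-1,2)/2.5+[130,100]
for n,q,h in (("tip",g(282,363),.008),("clip edges",g(242,440,327,440),.008),("rib4",g(285.5,352),.004),("rib8",g(285.5,352),.008),("flange",g(207,360,346,360),.027),("flange low",g(190,54,345,54),.027),("bolt",g(276,113,284,303),.006),("nut",g(265,145,232,360),.084)):
    w=(onplane(C,q,t+R[:,2]*h,R[:,2])-t)@R; m=w.mean(0);print(n,w.round(4).tolist(),m.round(4))
E
```

```text
tip [[0.0585, -0.1085, 0.008]] [ 0.0585 -0.1085  0.008 ]
clip edges [[0.091, -0.1254, 0.008], [0.091, -0.0917, 0.008]] [ 0.091  -0.1085  0.008 ]
rib4 [[0.0555, -0.1075, 0.004]] [ 0.0555 -0.1075  0.004 ]
rib8 [[0.054, -0.107, 0.008]] [ 0.054 -0.107  0.008]
flange [[0.0499, -0.1328, 0.027], [0.0498, -0.0832, 0.027]] [ 0.0498 -0.108   0.027 ]
flange low [[-0.0547, -0.1323, 0.027], [-0.0546, -0.0827, 0.027]] [-0.0546 -0.1075  0.027 ]
bolt [[-0.0352, -0.108, 0.006], [0.035, -0.1072, 0.006]] [-1.000e-04 -1.076e-01  6.000e-03]
nut [[-0.0305, -0.1012, 0.084], [0.0277, -0.1124, 0.084]] [-0.0014 -0.1068  0.084 ]
```

The divider sits at y about -107.7 mm and the clip tip at -108.5 mm, so the error is about 1 mm. I grip the bar higher up and turn.

```bash
python3 - <<'E'
from h import *
D=deck(np.load("D.npy"));R,t=D;pi=np.pi;y=-.109;z=.085;a=.18
print([None if (q:=robot.ik(*tool(D,[0,y,z],pi+b))) is None else np.round(q,1).tolist() for b in (a,1.5)])
robot.set_gripper(.05)
robot.move_pose(*tool(D,[0,y,.13],pi+a))
L(D,[0,y,z],pi+a,.1,guard=12)
robot.set_gripper(.0); s=robot.observe(); print("w",s["gripper_width"],s["ft_force"])
if s["gripper_width"]<.017:
  for b in (.5,.85,1.2,1.4,1.49):
    robot.move_pose(*tool(D,[0,y,z],pi+b)); s=robot.observe()
    print(b,round(s["time"],2),((s["tool_pos"]-t)@R).round(4),s["q"].round(1),"T",(R.T@s["torque"]).round(2),"F",(R.T@s["ft_force"]).round(1),round(s["gripper_width"],4))
E
```

```text
[[-23.0, -44.3, -44.0, 65.6, 3.6, 2.6], [-23.0, -44.3, -44.0, 65.6, 3.6, 78.2]]
[0, -0.109, 0.085] t 19.29 err mm [0.2 0.3 0.5] F [-0.5  0.2  0.5] w 0.05 stop False
w 0.010353564359606335 [-3.83434104  1.13926476  6.09159689]
0.5 20.13 [ 0.0006 -0.1089  0.1398] [-23.  -44.4 -43.9  65.6   3.6  21. ] T [ 0.21  0.69 -0.1 ] F [-2.1  0.9  7.1] 0.0103
0.85 20.56 [ 0.0006 -0.1089  0.1398] [-23.  -44.4 -43.9  65.6   3.6  41. ] T [ 0.25  0.61 -0.1 ] F [-0.5  1.6  7.7] 0.0106
1.2 20.98 [ 0.0006 -0.1089  0.1398] [-23.  -44.4 -43.9  65.6   3.6  61.1] T [ 0.34  0.59 -0.14] F [-0.3  0.6  6.1] 0.0106
1.4 21.29 [ 0.0006 -0.1088  0.1398] [-23.  -44.4 -43.9  65.6   3.6  72.6] T [ 0.35  0.53 -0.05] F [-1.3  1.6  5.4] 0.0105
1.49 21.54 [ 0.0007 -0.1089  0.1398] [-23.  -44.4 -43.9  65.6   3.6  77.7] T [ 0.34  0.5  -0.06] F [0.8 1.3 6.5] 0.0105
```

```bash
python3 - <<'E'
from h import *
D=deck(np.load("D.npy"));R,t=D;pi=np.pi;y=-.109;z=.085
robot.move_pose(*tool(D,[0,y,z],pi+1.53)); s=robot.observe(); print("T",(R.T@s["torque"]).round(2))
robot.set_gripper(.05)
L(D,[0,y,.115],pi+1.53,.08)
robot.set_gripper(.085)
robot.move_pose(*tool(D,[0.02,-.075,.15],pi)); robot.pause(.2)
im=robot.grab_frame("wrist")
cv2.imwrite("pics/w6.png",im)
cv2.imwrite("pics/w6c.png",cv2.resize(im[80:340,110:550],None,fx=1.8,fy=1.8,interpolation=cv2.INTER_CUBIC))
print(robot.observe()["time"])
E
```

```text
T [0.25 0.55 0.62]
[0, -0.109, 0.115] t 22.77 err mm [ 0.1 -0.   0.2] F [-0.4  0.1 -0.3] w 0.05 stop False
24.7667
```

View pics/w6c.png

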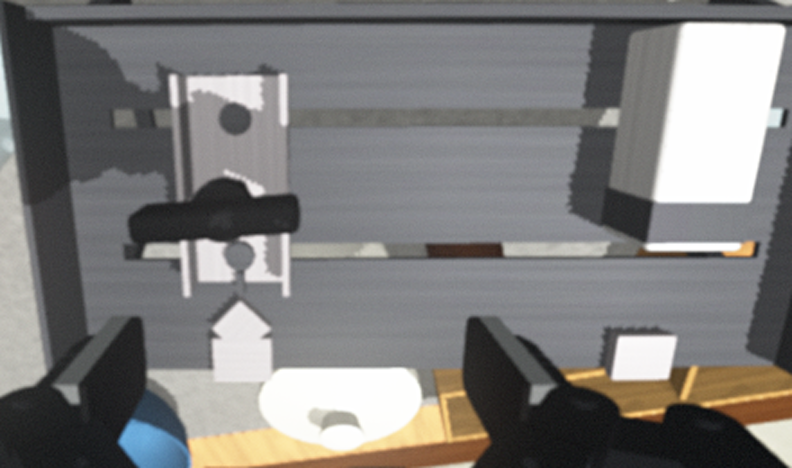

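```bash
python3 - <<'E'
from h import *
C=cal("wrist");D=deck(np.load("D.npy"));R,t=D
g=lambda *a:np.array(a,float).reshape(-1,2)/1.8+[110,80]
d={}
for n,q,h in (("tip",g(240.5,298),.008),("flange",g(187,296,287,296),.027),("low",g(174,75,284,75),.027),("rib",g(241,289),.004),("tin",g(685,23,784,23,751,201,654,203),.04),("nut",g(140,221,292,212),.08)):
    w=(onplane(C,q,t+R[:,2]*h,R[:,2])-t)@R; m=w.mean(0);d[n]=m;print(n,m.round(4))
w=w[1]-w[0];print("nut ang",np.pi/2+np.arctan2(w[0],w[1]), np.pi/2-np.arctan2(w[0],w[1]))
e=d["flange"][1]-d["tip"][1];print("err",e)
if abs(e)<.0025: robot.job_done()
E
```

```text
tip [ 0.0585 -0.1086  0.008 ]
flange [ 0.0499 -0.1079  0.027 ]
low [-0.0547 -0.108   0.027 ]
rib [ 0.0549 -0.1086  0.004 ]
tin [-0.0379  0.1052  0.04  ]
nut [-0.0023 -0.1077  0.08  ]
nut ang 1.5117715121779622 1.6298211414118309
err 0.0006929245100907033
the job is handed in; nothing more can be done
```

I moved the tin to the far side of the divider, slid the divider to the pointed clip, turned its wing nut clockwise to the stop, and handed the job in at about 25 s of the 53 s. The hand-in gave no verdict.

**Last checks, all from the wrist camera:**
- **Tin:** it lies flat and released at deck y about +105 mm, with the divider at -108 mm. I last checked it after turning the nut.
- **Divider:** the index is 0 to 0.7 mm from the clip tip by two measurements, against a tolerance of 4 mm.
- **Nut:** the bar reads about 1.51 rad, and the torque rose from about -0.1 to 0.6 N m at the end, so it reached the stop.

**Imperfections:**
- **Rack fit:** one corner in the camera fit was off by about 8 pixels, though known features such as the divider's ends agreed to 1–2 mm.
- **First nut grip:** the pads held the round hub instead of the bar (22 mm read instead of 12 mm). I kept that grip for the slide and gripped higher for the turn.
- **Bystanders:** I did not measure their positions again at the end. No unexpected contact showed in the forces I printed.

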